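# Find the true hotplate with a straightedge and stand the beaker on it

## Robot

A 6-joint arm with a two-finger parallel gripper is mounted at the origin on the work surface. World frame = base frame: x ahead of the robot, y to its left, z up, the work surface at z = 0. Lengths are in m, angles in degrees, forces in N, time in s.
With the tool pointing down it reaches from about 0.25 to 0.725 m from the base axis. Payload 9.7 kg.
Tool frame: the origin (TCP) lies at the very end of the fingers, on their centre line; the grasp point (between the pads) lies 19 mm behind it; x points along the fingers, z is the direction in which the jaws open and shut, and the axes are right-handed (so a half turn about x gives the same grasp; the last joint's range is limited). The gripper opens to 85 mm and grips with 20 to 120 N. Pads are 22 mm wide; open, the fingers measure 114 mm over their backs; the gripper's body (76 mm by 85 mm) begins 54 mm behind the grasp point. The pads swing forward as they close: fully open they stand 13 mm farther back than shut.
Start: joints at [66.75, 4.979, 10.078, 95.1, 0, 90], TCP at [0.217, 0.505, 0.231] pointing down, gripper open.
Joint ranges: [-179.16, 179.16], [-48.56, 103.87], [-65.8, 70.77], [-126.05, 130.52], [-82.76, 87.17], [-180, 180]. Speed limits (degrees/s): [127.2, 127.2, 147.25, 180, 180, 180].

## Interface

Orientations are given as [roll, pitch, yaw] about the fixed x, y, z axes, in that order (R = Rz(yaw) Ry(pitch) Rx(roll)).
In Python, from workcell import sensors, vision, job_done gives the robot as it stands.
- The arm moves only by the tool carry_out, never from a script. Its argument "increments" is a list of rows, each a list of 7 numbers: the turn, a rotation vector about the tool's x, y, z in degrees, then the shift along the tool's x, y, z in mm, then the opening in per cent of the stroke, from 0 (shut) to 100 (fully open). A call has 1 to 12 rows; each row shifts and turns the commanded pose from where the row before left it, along the tool's axes as they then stand; what a row does not reach is not made up. A row lasts 1/8 s, in which the tool goes at most 62.5 mm and 10.7 degrees, less where a joint would pass 70% of its speed; a pose out of reach is approached as far as the arm can. A call is refused whole if a number of a shift passes 62.5 or a number of a turn 10.7, either way. A call with a gripper value outside its range is refused whole. The fingers move at their own pace and stop on an object; "squeeze" is the grip in N (left out, the last holds). Time passes only in rows, so rows that do not move let the fingers close. It gives the time, the measured TCP pose, the force and the opening at its end, in the units of the state.
- sensors.get_obs(): the state, without advancing time (a new reading comes with each control period).
- vision.camera(name): name is "side" or "top"; returns the picture (480x640x3 uint8, red, green, blue); there is no depth.
- vision.calibration(name): a dict with "camera_matrix" (3x3 intrinsics, pixels), "extrinsics" (4x4, takes a point from world to camera coordinates). Camera axes: x right, y up, looking along -z (the intrinsics and any distortion apply to the point x, -y, -z); pixel columns grow to the right and rows downward; lengths in m; the calibration is good to about 2 mm. A picture is of the moment at which its call begins. calibration takes no time and is no camera call.
- job_done(): hands the job in, once; it reports no verdict.
The state is a dict: "time": time; "q": joint angles; "qd": joint speeds; "joint_efforts": joint torques, N m; "ee_pos": TCP position; "tcp_rot": TCP orientation; "wrist_force": force on the tool from outside, world axes, zero at the start; "torque": the same for the moment, N m; "opening": finger opening in m.
Only numpy, scipy, OpenCV 4.12 (cv2) and the standard library are available. Lean on these libraries where they do the work, as an engineer would, in place of code of your own. Each camera call takes 0.05 s, during which the arm holds its last target.

## Task

A beaker has been wobbling on one of these two hotplates: one top plate is flat, the other has bowed up in the middle. Lay the steel straightedge on its edge across the middle of one top plate, let go of it, and press down gently with closed fingers, first on its red end and then on its bare end, to feel whether it rocks. Then put the straightedge gently back down on the bench and stand the beaker gently on the middle of the hotplate whose plate is flat, leaving everything else where it is.

Things in the scene. Friction and masses are not known exactly. Their poses are not given: they have to be found in the camera images.
- hotplate_left: On the robot's left (+y): hotplate, fixed; white housing 160 mm wide (y), top at 76 mm, control nose reaching 153 mm to -x with two dials, 71 mm high. On it a round aluminium top plate, 160 mm across, rim 100 mm above the bench. Origin: on the bench under the plate's middle, z up. Its plate is either flat (100 mm all over) or bowed; this changes.
- hotplate_right: On the robot's right (-y): same size, axes and origin as hotplate_left. Exactly one of the two has the bowed plate: a smooth dome, its rim at 100 mm and its middle 3 mm higher, hardly seen by eye.
- straightedge: Steel bar 200 mm long (x), 16 mm wide (y), 28 mm tall (z), 0.36 to 0.54 kg, standing on its working edge on the bench; the last 22 mm at +x are painted red. Origin: middle of the underside. On a flat plate a pressed end hardly gives (under 0.6 mm); on the bowed one it rocks: a pressed end sinks 1.3 mm or more (only the raised end if it settled tipped) and the other lifts. Over 25 N harms it.
- red_end (a point): Where to press: point on top of the straightedge, 10 mm in from its red end, 90 mm from its middle. About 5 N is right.
- bare_end (a point): Point on the top of the straightedge, 10 mm in from its bare end (90 mm from its middle): the place to press.
- beaker: Empty straight glass beaker, 56 mm across, 80 mm tall, wall 3 mm, about 0.07 kg, with a blue disc on its floor, standing on the bench. Origin: middle of its underside, z up.
- tip_rack: Bystander: orange pipette-tip rack, 85 x 122 x 68 mm, loose. Origin: middle of its underside.
- bottle: Bystander: closed amber bottle, 64 mm across, 130 mm tall, loose. Origin: middle of its underside.
- dishes: Bystander: stack of pale culture dishes, 92 mm across, 45 mm tall, loose. Origin: middle of its underside.
Things that resemble listed ones, but are neither listed nor needed, are in the scene too. Of the things shaped like the straightedge, the steel one is meant. Of the things shaped like the beaker, the glass one is meant.

How it is judged:
By the outcome, as a careful person would: the job done as asked, in the order asked, and still so for the second after the job is handed in, with the robot touching nothing.
It also fails if it takes over 72 s, if anything falls off the work surface, if the arm or the gripper's body presses on something with over 40 N, if the wrist force passes 120 N, or if a joint passes its speed limit or range.

## Working session

There is one attempt and no reset: what is moved stays moved. The work goes in short steps, Python scripts to look and compute and a tool call to move; the robot and the scene stay as the last step left them, time stands still between calls to the robot, and variables do not carry over. Pictures are saved under pics/ and viewed, and the job is handed in when it is done.

Besides the shell and the picture viewer there is one more tool, called after "Emit:" by a JSON object that holds its "name" and its "arguments", one argument or row to a line. carry_out: Moves the arm, as the interface text tells. Its arguments: {"type":"object","properties":{"increments":{"type":"array"},"squeeze":{"type":"number"}},"required":["increments"]}

```bash
ls; mkdir -p pics; python3 - <<'E'
from workcell import sensors, vision
import cv2
print(sensors.get_obs())
for n in("top","side"):
    im=vision.camera(n); cv2.imwrite(f"pics/{n}0.png",im[:,:,::-1]); print(n,vision.calibration(n))
E
```

```text
pics
{'time': 0.0, 'q': array([ 6.67520802e+01,  5.01027592e+00,  1.00352387e+01,  9.50973007e+01,
       -1.29604808e-03,  8.99993949e+01]), 'qd': array([ 0.0614003 ,  0.0733936 , -0.01886391, -0.00402451,  0.02115618,
        0.00250167]), 'joint_efforts': array([-1.37311476e-03, -5.20390999e+01,  4.64795673e+01,  1.65329967e-02,
        6.44509214e-05,  6.40984268e-06]), 'ee_pos': array([0.2170143 , 0.5051487 , 0.23059798]), 'tcp_rot': array([-178.97417085,   89.92765049, -112.22148469]), 'wrist_force': array([-0.86857922,  1.26492601,  0.06592543]), 'torque': array([-0.01331178,  0.02000741,  0.07986549]), 'opening': 0.08547756359570828}
top {'camera_matrix': array([[614.97076547,   0.        , 327.12726555],
       [  0.        , 614.97076547, 242.99221937],
       [  0.        ,   0.        ,   1.        ]]), 'extrinsics': array([[-0.0236366 , -0.99968252, -0.00872729,  0.02031002],
       [ 0.98693833, -0.02472501,  0.15918984, -0.55962466],
       [-0.15935508, -0.00485059,  0.98720942, -0.96014628],
       [ 0.        ,  0.        ,  0.        ,  1.        ]])}
side {'camera_matrix': array([[602.19393188,   0.        , 316.99298016],
       [  0.        , 602.19393188, 245.01947957],
       [  0.        ,   0.        ,   1.        ]]), 'extrinsics': array([[ 0.97732262, -0.21174724,  0.00189934, -0.54656749],
       [ 0.15880688,  0.73884982,  0.65489031, -0.12038076],
       [-0.14007454, -0.63973749,  0.75572156, -1.13296171],
       [ 0.        ,  0.        ,  0.        ,  1.        ]])}
```

View pics/top0.png

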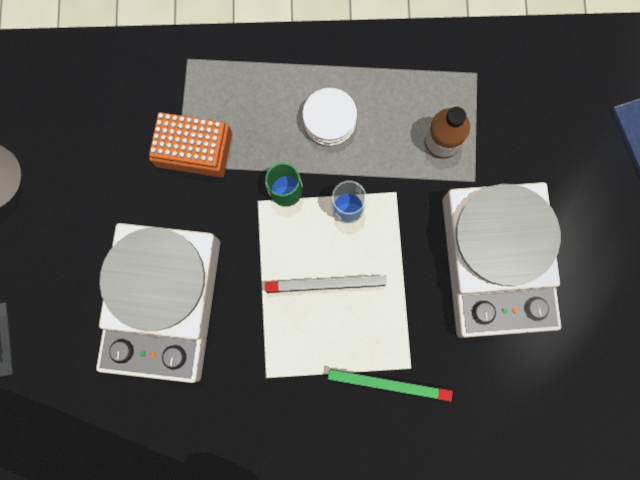

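View pics/side0.png

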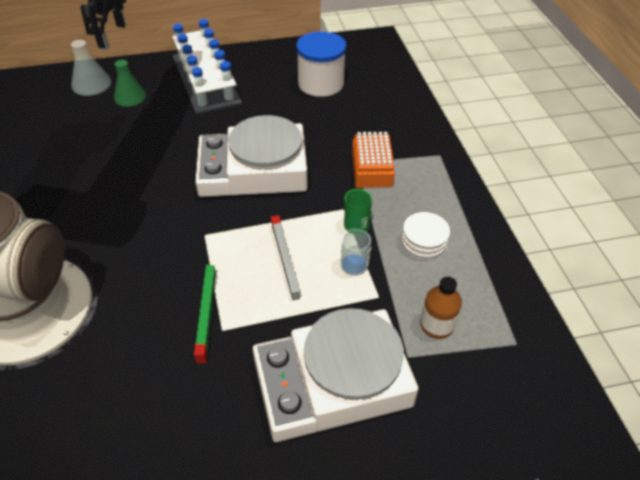

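The top picture shows the steel bar at (325,284), red end at left (271,287), against the green decoy bar at (390,385). The glass beaker is at (349,203), against the green decoy beaker at (284,185). The hotplates are at about (152,279), which is left (+y), and (508,235), which is right. I choose the steel bar and the clear beaker, and check both in a close crop.

```bash
cat > h.py <<'E'
import numpy as np, cv2
from workcell import sensors, vision
def ray(n,u,v):
    c=vision.calibration(n);K=c["camera_matrix"];E=c["extrinsics"]
    d=np.linalg.inv(K)@[u,v,1]; d=np.array([d[0],-d[1],-d[2]])
    R=E[:3,:3];t=E[:3,3]
    return -R.T@t, R.T@d
def at(n,u,v,z):
    o,d=ray(n,u,v); return o+d*(z-o[2])/d[2]
def proj(n,P):
    c=vision.calibration(n);K=c["camera_matrix"];E=c["extrinsics"]
    P=np.atleast_2d(P); q=P@E[:3,:3].T+E[:3,3]; q=q*[1,-1,-1]
    p=q@K.T; return p[:,:2]/p[:,2:]
def crop(src,out,x0,y0,x1,y1,s):
    im=cv2.imread(src)[y0:y1,x0:x1]; cv2.imwrite(out,cv2.resize(im,None,fx=s,fy=s,interpolation=cv2.INTER_CUBIC))
def snap(n,name):
    cv2.imwrite(f"pics/{name}.png",vision.camera(n)[:,:,::-1])
E
python3 - <<'E'
from h import *
crop("pics/top0.png","pics/c1.png",250,160,410,310,5)
crop("pics/top0.png","pics/c2.png",90,210,230,390,3)
for n,p,z in [("red",(265,287),.028),("bare",(386,280),.028),("beaker floor",(349,207),.003),("hl",(152,279),.1),("hr",(508,235),.1),("bottle",(450,128),.12),("dish",(330,115),.045),("rack",(190,140),.068),("green bk",(286,186),.0)]:
    print(n,at("top",*p,z).round(4))
E
```

```text
red [0.4919 0.1107 0.028 ]
bare [ 0.4986 -0.0886  0.028 ]
beaker floor [ 0.6284 -0.0322  0.003 ]
hl [0.5019 0.2761 0.1   ]
hr [ 0.5566 -0.2729  0.1   ]
bottle [ 0.7241 -0.189   0.12  ]
dish [ 0.779  -0.0034  0.045 ]
rack [0.7333 0.2279 0.068 ]
green bk [0.6691 0.0759 0.    ]
```

View pics/c1.png

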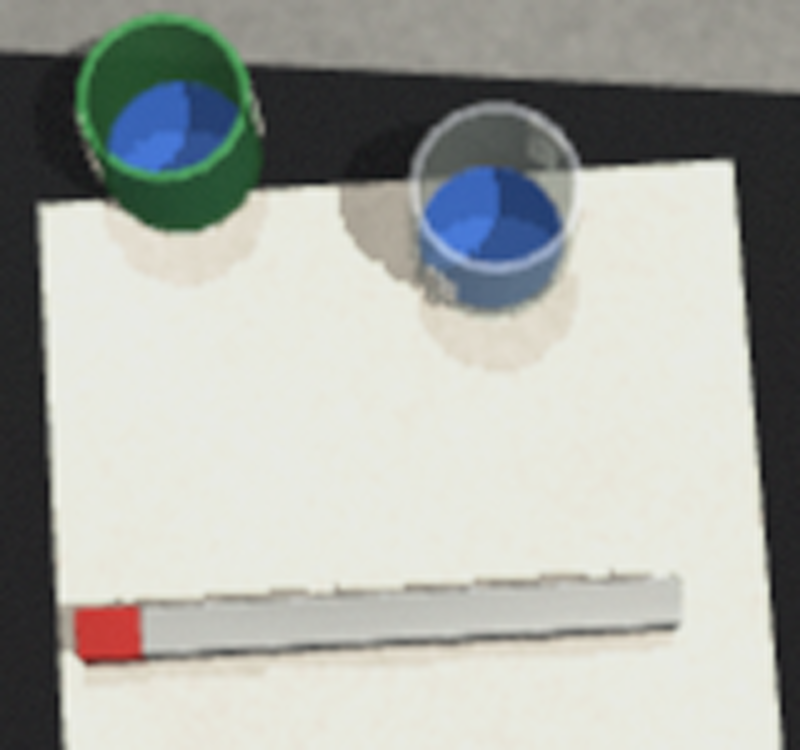

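```bash
python3 - <<'E'
from h import *
from scipy.spatial.transform import Rotation as Ro
crop("pics/side0.png","pics/c3.png",190,100,390,310,3.5)
o=sensors.get_obs(); print(Ro.from_euler('xyz',o['tcp_rot'],degrees=True).as_matrix().round(3))
red=at("top",265.4,286.4,.028);bare=at("top",386,280,.028);print(red,bare,np.linalg.norm(red-bare),(red+bare)/2,np.degrees(np.arctan2(*(red-bare)[1::-1])))
print("beaker rim",at("top",348.6,197,.08))
for n in("top","side"):
  for P in [red,bare,[.5019,.2761,.1],[.5566,-.2729,.1],at("top",348.6,197,.08)]: print(n,proj(n,P).round(1))
# overlay
im={n:cv2.imread(f"pics/{n}0.png") for n in("top","side")}
a=np.linspace(0,2*np.pi,200)
for n in im:
  big=cv2.resize(im[n],None,fx=4,fy=4,interpolation=cv2.INTER_CUBIC)
  for c,r in [(np.array([.5019,.2761,.1]),.08),(np.array([.5566,-.2729,.1]),.08),(at("top",348.6,197,.08),.028),(at("top",348.6,197,.08)*[1,1,0],.028)]:
    p=proj(n,c+r*np.c_[np.cos(a),np.sin(a),0*a])
    cv2.polylines(big,[((p+.5)*4).astype(int)],True,(0,0,255),1)
  cv2.polylines(big,[((proj(n,[red,bare])+.5)*4).astype(int)],False,(0,0,255),1)
  if n=="top": L=big[860:1360,380:860]; Rr=big[720:1180,1780:2280]; cv2.imwrite("pics/o1.png",np.hstack([L[:460],Rr])[:, :980][:, :]) 
  else: cv2.imwrite("pics/o2.png",cv2.resize(big[420:1620,760:1700],None,fx=.5,fy=.5))
q=cv2.imread("pics/o1.png");cv2.imwrite("pics/o1.png",cv2.resize(q,None,fx=.8,fy=.8))
E
```

```text
[[-0.    -0.919  0.395]
 [-0.001  0.395  0.919]
 [-1.     0.    -0.001]]
[0.49292214 0.10998698 0.028     ] [ 0.49861779 -0.08858465  0.028     ] 0.19865329995243872 [0.49576996 0.01070116 0.028     ] 91.64296815148508
beaker rim [ 0.6277306  -0.02949024  0.08      ]
top [[265.4 286.4]]
top [[386. 280.]]
top [[152. 279.]]
top [[508. 235.]]
top [[348.6 197. ]]
side [[274.6 217.3]]
side [[295.3 292.3]]
side [[264.2 139.4]]
side [[351.7 350.4]]
side [[355.7 239.8]]
```

View pics/o1.png

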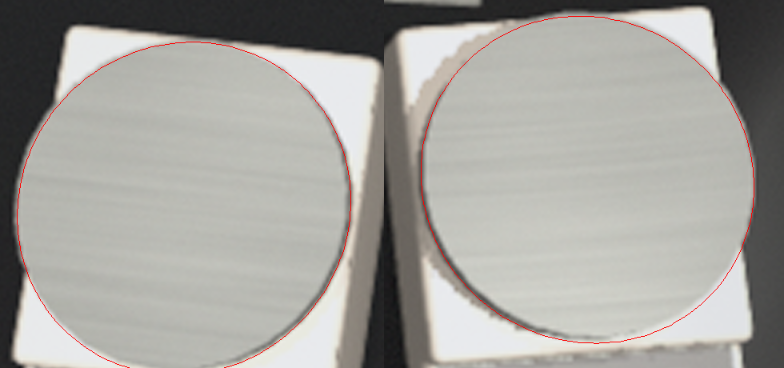

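View pics/o2.png

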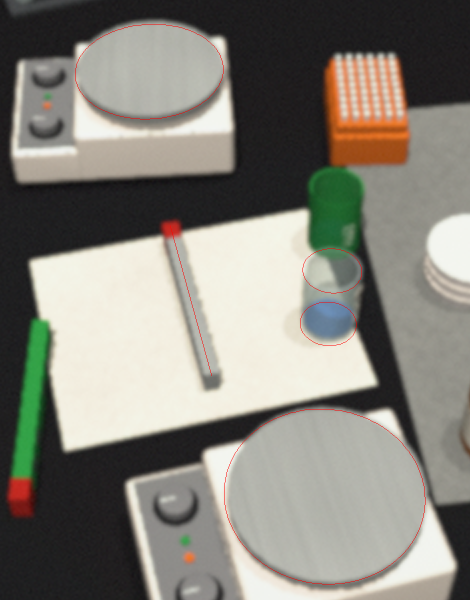

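Emit:
{"name": "carry_out", "arguments": {
  "increments": [
    [10.5,0,0,0,0,0,60],
    [10.5,0,0,0,0,0,60],
    [10.5,0,0,0,0,0,60],
    [10.5,0,0,0,0,0,60],
    [10.5,0,0,0,0,0,60],
    [10.5,0,0,0,0,0,60],
    [2.1,0,0,0,0,0,60],
    [0,0,0,0,-50,28,60],
    [0,0,0,0,-50,28,60],
    [0,0,0,0,-50,28,60],
    [0,0,0,0,-50,28,60],
    [0,0,0,0,-50,28,60]
  ]
}}

```text
time: 1.6
ee_pos: [0.3648, 0.2578, 0.2313]
tcp_rot: [29.6, 90.0, 31.4]
wrist_force: [1.0, 0.3, 0.6]
opening: 0.0513
```

Emit:
{"name": "carry_out", "arguments": {
  "increments": [
    [0,0,0,0,-50,28,60],
    [0,0,0,0,-50,28,60],
    [0,0,0,0,-50,28,60],
    [0,0,0,20,-50,28,60],
    [0,0,0,30,-40,20,60],
    [0,0,0,30,0,0,60],
    [0,0,0,0,0,0,60],
    [0,0,0,0,0,0,60]
  ]
}}

```text
time: 2.6
ee_pos: [0.5033, 0.0238, 0.1525]
tcp_rot: [3.3, 89.9, 5.1]
wrist_force: [-0.2, 0.5, -0.1]
opening: 0.0515
```

```bash
cat >> h.py <<'E'
from scipy.spatial.transform import Rotation as Ro
def st():
    o=sensors.get_obs(); R=Ro.from_euler('xyz',o['tcp_rot'],degrees=True).as_matrix()
    print(round(o['time'],2),o['ee_pos'].round(4),'F',o['wrist_force'].round(2),'M',o['torque'].round(2),'op',round(o['opening'],4),'x',R[:,0].round(3),'zhead',np.degrees(np.arctan2(R[1,2],R[0,2])).round(2),'q',o['q'].round(1))
    return o['ee_pos'],R
E
python3 -c "
from h import *
p,R=st(); print(R.T@(np.array([.4958,.0107,.005])-p)*1000)"
```

```text
2.6 [0.5033 0.0238 0.1525] F [-0.22  0.51 -0.12] M [ 0.01 -0.   -0.03] op 0.0515 x [ 0.001  0.    -1.   ] zhead 1.76 q [ 2.7 -2.3 -6.  86.2  0.  90.9]
[147.52898465 -12.83512415  -8.04474649]
```

Emit:
{"name": "carry_out", "arguments": {
  "increments": [
    [0,0,0,30,-12.8,-8,60],
    [0,0,0,35,0,0,60],
    [0,0,0,30,0,0,60],
    [0,0,0,0,0,0,60],
    [0,0,0,0,0,0,60]
  ]
}}

```text
time: 3.22
ee_pos: [0.4965, 0.0107, 0.0585]
tcp_rot: [-0.3, 89.9, 1.5]
wrist_force: [0.4, 0.5, -0.1]
opening: 0.0512
```

```bash
python3 -c "
from h import *
p,R=st(); print(R.T@(np.array([.4958,.0107,.005])-p)*1000)
snap('top','t1');snap('side','s1')
crop('pics/side0.png','pics/a.png',190,150,390,320,4);crop('pics/s1.png','pics/s1c.png',190,150,390,320,4);crop('pics/t1.png','pics/t1c.png',240,180,420,340,4)"
```

```text
3.23 [0.4965 0.0107 0.0585] F [ 0.38  0.48 -0.14] M [-0.03  0.03  0.  ] op 0.0512 x [ 0.003  0.    -1.   ] zhead 1.71 q [  1.2  -2.2 -16.4  75.7   0.   89.5]
[ 5.34942381e+01 -2.85462251e-02 -8.35434688e-01]
```

View pics/s1c.png

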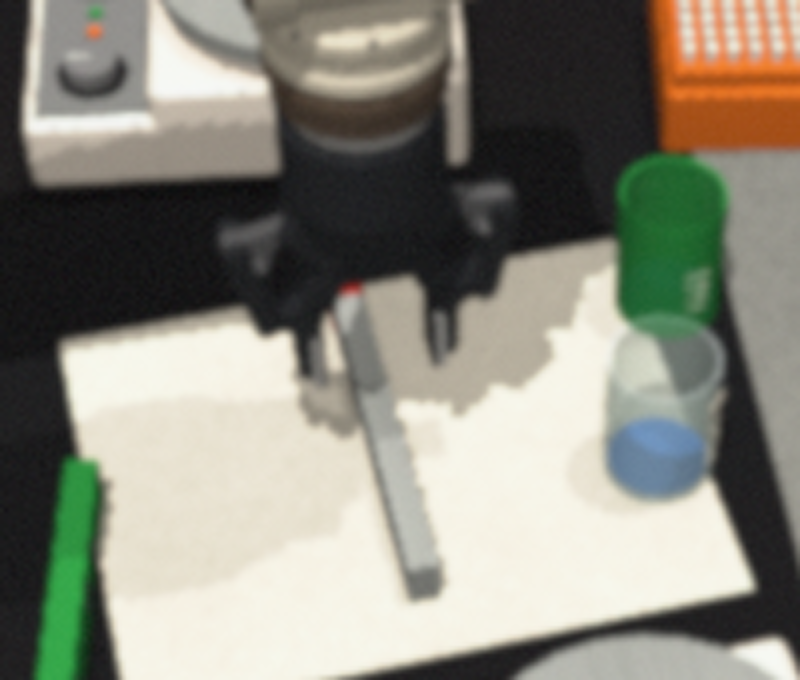

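View pics/t1c.png

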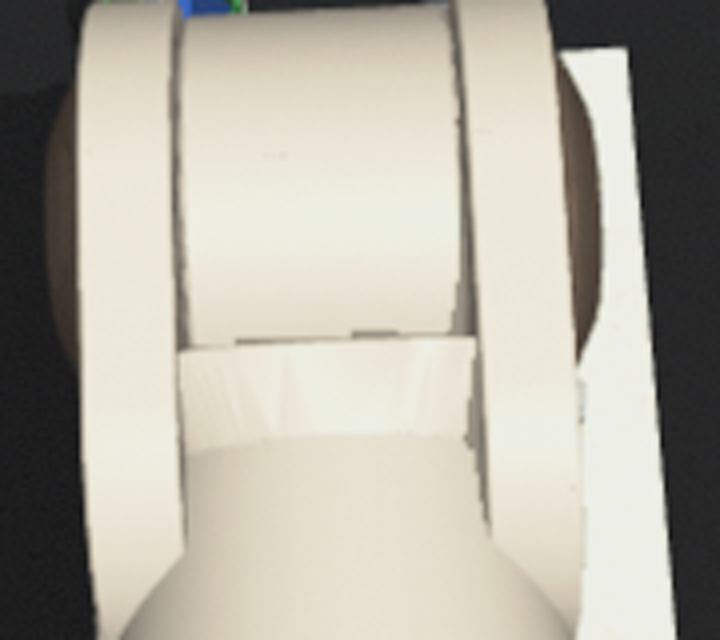

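Emit:
{"name": "carry_out", "arguments": {
  "increments": [
    [0,0,0,25,0,-0.8,50],
    [0,0,0,20,0,0,40],
    [0,0,0,7.5,0,0,40],
    [0,0,0,0,0,0,30],
    [0,0,0,0,0,0,20],
    [0,0,0,0,0,0,10],
    [0,0,0,0,0,0,0],
    [0,0,0,0,0,0,0],
    [0,0,0,0,0,0,0],
    [0,0,0,0,0,0,0]
  ],
  "squeeze": 22
}}

```text
time: 4.58
ee_pos: [0.4958, 0.0103, 0.0051]
tcp_rot: [-0.3, 89.8, 1.3]
wrist_force: [1.4, 0.4, 6.3]
opening: 0.0154
```

```bash
python3 -c "
from h import *
st()"
```

```text
4.58 [0.4958 0.0103 0.0051] F [1.41 0.45 6.3 ] M [-0.04 -0.31  0.02] op 0.0154 x [ 0.003  0.    -1.   ] zhead 1.65 q [  1.2  -0.6 -20.9  69.6   0.   89.5]
```

Emit:
{"name": "carry_out", "arguments": {
  "increments": [
    [0,0,0,-3,0,0,0],
    [0,0,0,-12,0,0,0],
    [0,0,0,-25,0,0,0],
    [0,0,0,-40,0,0,0],
    [0,0,0,-45,0,0,0],
    [0,0,0,-25,0,0,0],
    [0,0,0,0,0,0,0],
    [0,0,0,0,0,0,0]
  ]
}}

```text
time: 5.58
ee_pos: [0.4941, 0.0103, 0.1525]
tcp_rot: [179.7, 89.9, -178.6]
wrist_force: [0.7, -0.2, -5.1]
opening: 0.0152
```

```bash
python3 -c "
from h import *
p,R=st(); print(R.T@(np.array([.502,.2761,.14])-p)*1000)
snap('side','s2')
crop('pics/s2.png','pics/s2c.png',190,80,390,320,3)"
```

```text
5.58 [0.4941 0.0103 0.1525] F [ 0.73 -0.23 -5.13] M [-0.01  0.   -0.01] op 0.0152 x [-0.002 -0.    -1.   ] zhead 1.65 q [ 1.2 -3.4 -7.1 86.4 -0.  89.5]
[ 12.4355746  265.47075811  15.5726375 ]
```

View pics/s2c.png

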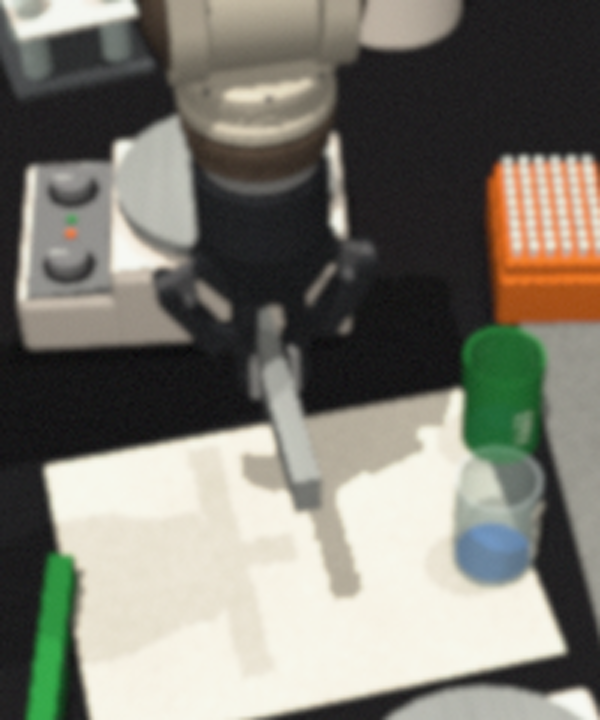

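Emit:
{"name": "carry_out", "arguments": {
  "increments": [
    [0,0,0,0,15,2,0],
    [0,0,0,0,35,2,0],
    [0,0,0,0,45,2,0],
    [0,0,0,0,50,3,0],
    [0,0,0,0,50,3,0],
    [0,0,0,0,40,2,0],
    [0,0,0,0,20,1,0],
    [0,0,0,0,10,0,0],
    [0,0,0,0,0,0,0],
    [0,0,0,0,0,0,0]
  ]
}}

```text
time: 6.88
ee_pos: [0.5022, 0.2746, 0.1538]
tcp_rot: [-99.6, 90.0, -98.0]
wrist_force: [0.5, -0.4, -5.2]
opening: 0.0152
```

```bash
python3 -c "
from h import *
p,R=st(); print(R.T@(np.array([.502,.2761,.107])-p)*1000)
"
```

```text
6.88 [0.5022 0.2746 0.1538] F [ 0.45 -0.38 -5.18] M [-0.06 -0.02 -0.  ] op 0.0152 x [-0. -0. -1.] zhead 1.59 q [ 28.7   7.2   3.9  86.7  -0.  117.1]
[46.81804016  1.48843055 -0.11867117]
```

Emit:
{"name": "carry_out", "arguments": {
  "increments": [
    [0,0,0,15,1.5,0,0],
    [0,0,0,15,0,0,0],
    [0,0,0,8,0,0,0],
    [0,0,0,4,0,0,0],
    [0,0,0,0,0,0,0],
    [0,0,0,0,0,0,0]
  ]
}}

```text
time: 7.62
ee_pos: [0.5022, 0.2773, 0.1123]
tcp_rot: [27.9, 90.0, 29.6]
wrist_force: [0.7, -0.7, -4.8]
opening: 0.0156
```

Emit:
{"name": "carry_out", "arguments": {
  "increments": [
    [0,0,0,1,0,0,0],
    [0,0,0,0,0,0,0]
  ]
}}

```text
time: 7.88
ee_pos: [0.502, 0.2772, 0.1109]
tcp_rot: [39.7, 90.0, 41.4]
wrist_force: [-0.4, -1.2, -4.7]
opening: 0.0153
```

Emit:
{"name": "carry_out", "arguments": {
  "increments": [
    [0,0,0,1,0,0,0],
    [0,0,0,0.5,0,0,0],
    [0,0,0,0,0,0,0]
  ]
}}

```text
time: 8.25
ee_pos: [0.502, 0.2771, 0.1092]
tcp_rot: [-139.7, 90.0, -138.0]
wrist_force: [0.3, 0.0, -4.5]
opening: 0.0153
```

Emit:
{"name": "carry_out", "arguments": {
  "increments": [
    [0,0,0,0.5,0,0,0],
    [0,0,0,0,0,0,0]
  ]
}}

```text
time: 8.5
ee_pos: [0.502, 0.2771, 0.1087]
tcp_rot: [-129.2, 90.0, -127.5]
wrist_force: [-0.8, -0.3, -4.8]
opening: 0.0154
```

Emit:
{"name": "carry_out", "arguments": {
  "increments": [
    [0,0,0,0.5,0,0,0],
    [0,0,0,0,0,0,0]
  ]
}}

```text
time: 8.75
ee_pos: [0.502, 0.2771, 0.1083]
tcp_rot: [-156.9, 90.0, -155.3]
wrist_force: [0.6, 0.3, -4.7]
opening: 0.0157
```

Emit:
{"name": "carry_out", "arguments": {
  "increments": [
    [0,0,0,0.5,0,0,0],
    [0,0,0,0,0,0,0]
  ]
}}

```text
time: 9.0
ee_pos: [0.502, 0.2771, 0.1077]
tcp_rot: [173.0, 90.0, 174.6]
wrist_force: [-0.0, -0.2, -4.9]
opening: 0.0155
```

Emit:
{"name": "carry_out", "arguments": {
  "increments": [
    [0,0,0,0.5,0,0,0],
    [0,0,0,0,0,0,0]
  ]
}}

```text
time: 9.25
ee_pos: [0.502, 0.2771, 0.1072]
tcp_rot: [-146.9, 90.0, -145.3]
wrist_force: [0.4, -0.3, -5.5]
opening: 0.016
```

Emit:
{"name": "carry_out", "arguments": {
  "increments": [
    [0,0,0,0.5,0,0,0],
    [0,0,0,0,0,0,0]
  ]
}}

```text
time: 9.5
ee_pos: [0.502, 0.2771, 0.1067]
tcp_rot: [-129.6, 90.0, -127.9]
wrist_force: [0.4, -0.5, -4.3]
opening: 0.0155
```

Emit:
{"name": "carry_out", "arguments": {
  "increments": [
    [0,0,0,0.5,0,0,0],
    [0,0,0,0,0,0,0]
  ]
}}

```text
time: 9.75
ee_pos: [0.502, 0.2771, 0.1062]
tcp_rot: [-159.5, 90.0, -157.8]
wrist_force: [0.5, 0.1, -4.4]
opening: 0.0159
```

Emit:
{"name": "carry_out", "arguments": {
  "increments": [
    [0,0,0,0.5,0,0,0],
    [0,0,0,0,0,0,0]
  ]
}}

```text
time: 10.0
ee_pos: [0.502, 0.2771, 0.1058]
tcp_rot: [148.8, 90.0, 150.4]
wrist_force: [0.5, -0.1, -4.1]
opening: 0.0158
```

Emit:
{"name": "carry_out", "arguments": {
  "increments": [
    [0,0,0,0.5,0,0,0],
    [0,0,0,0,0,0,0]
  ]
}}

```text
time: 10.25
ee_pos: [0.502, 0.2771, 0.1053]
tcp_rot: [-150.4, 90.0, -148.8]
wrist_force: [0.2, -0.4, -4.5]
opening: 0.0155
```

Emit:
{"name": "carry_out", "arguments": {
  "increments": [
    [0,0,0,0.5,0,0,0],
    [0,0,0,0,0,0,0]
  ]
}}

```text
time: 10.5
ee_pos: [0.502, 0.2771, 0.1052]
tcp_rot: [29.5, 90.0, 31.1]
wrist_force: [-1.2, -0.5, -1.0]
opening: 0.0157
```

Emit:
{"name": "carry_out", "arguments": {
  "increments": [
    [0,0,0,0.5,0,0,0],
    [0,0,0,0,0,0,0]
  ]
}}

```text
time: 10.75
ee_pos: [0.502, 0.2772, 0.1052]
tcp_rot: [27.9, 90.0, 29.5]
wrist_force: [-3.2, -2.1, 5.4]
opening: 0.0152
```

Emit:
{"name": "carry_out", "arguments": {
  "increments": [
    [0,0,0,-0.4,0,0,0],
    [0,0,0,0,0,0,0],
    [0,0,0,0,0,0,25],
    [0,0,0,0,0,0,35],
    [0,0,0,0,0,0,45],
    [0,0,0,0,0,0,45],
    [0,0,0,-5,0,0,45],
    [0,0,0,-20,0,0,45],
    [0,0,0,-20,0,0,45],
    [0,0,0,0,0,0,45]
  ]
}}

```text
time: 12.0
ee_pos: [0.5028, 0.2776, 0.1514]
tcp_rot: [27.2, 89.8, 28.9]
wrist_force: [-1.0, -0.2, -0.2]
opening: 0.0379
```

```bash
python3 -c "
from h import *
p,R=st(); 
snap('side','s3')
crop('pics/s3.png','pics/s3c.png',180,80,400,260,3.5)"
```

```text
12.0 [0.5028 0.2776 0.1514] F [-1.02 -0.2  -0.24] M [0.06 0.02 0.02] op 0.0379 x [ 0.003  0.001 -1.   ] zhead 1.65 q [ 28.9   7.2   3.7  86.3  -0.  117.3]
```

View pics/s3c.png

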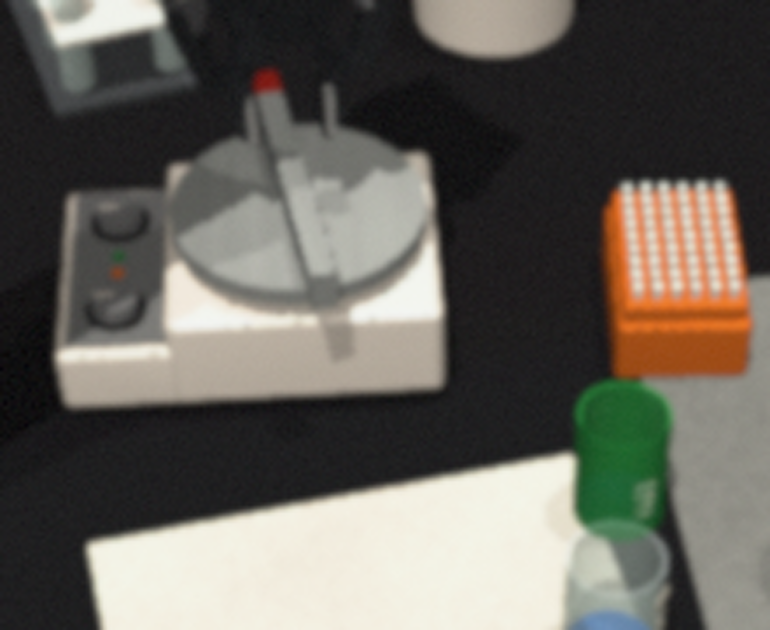

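Emit:
{"name": "carry_out", "arguments": {
  "increments": [
    [0,0,0,0,0,0,0],
    [0,0,0,0,30,-0.8,0],
    [0,0,0,0,40,0,0],
    [0,0,0,0,20,0,0],
    [0,0,0,10,0,0,0],
    [0,0,0,8,0,0,0],
    [0,0,0,0,0,0,0],
    [0,0,0,0,0,0,0]
  ]
}}

```text
time: 13.05
ee_pos: [0.4988, 0.3664, 0.132]
tcp_rot: [19.8, 90.0, 21.4]
wrist_force: [-0.1, -0.8, 1.1]
opening: -0.0001
```

```bash
python3 -c "
from h import *
p,R=st();print(R.T@(np.array([.4994,.3675,.1305])-p)*1000) 
snap('side','s4')
crop('pics/s4.png','pics/s4c.png',180,50,400,230,3.5)"
```

```text
13.05 [0.4988 0.3664 0.132 ] F [-0.14 -0.81  1.06] M [-0.02  0.03  0.05] op -0.0001 x [ 0.  0. -1.] zhead 1.6 q [ 36.3  13.6   8.8  85.2  -0.  124.7]
[1.47317563 1.04872302 0.63310675]
```

View pics/s4c.png

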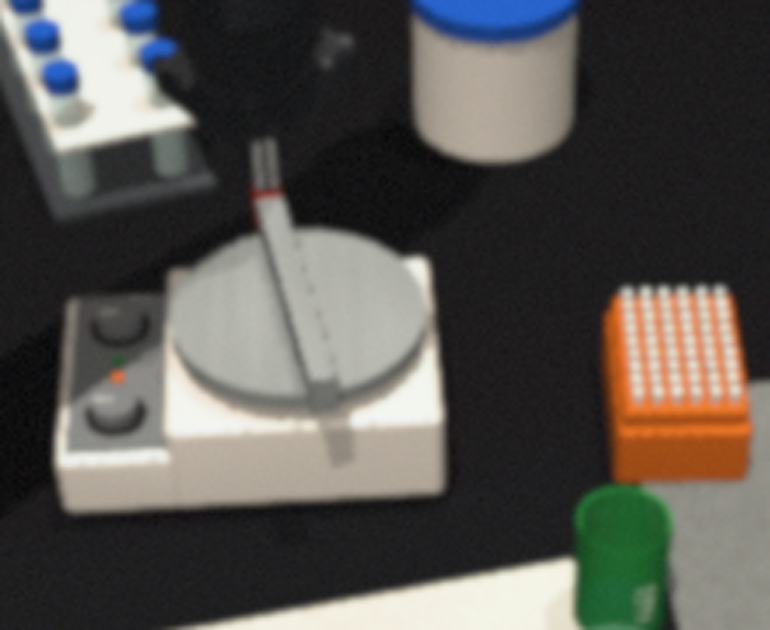

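Fingers are over the red end (crop (265,190)) and on the bar. I step down slowly.

Emit:
{"name": "carry_out", "arguments": {
  "increments": [
    [0,0,0,1.5,1,0.6,0],
    [0,0,0,0.5,0,0,0],
    [0,0,0,0,0,0,0]
  ]
}}

```text
time: 13.48
ee_pos: [0.4992, 0.3681, 0.1297]
tcp_rot: [-149.0, 90.0, -147.4]
wrist_force: [-0.9, 0.6, -0.3]
opening: 0.0002
```

Emit:
{"name": "carry_out", "arguments": {
  "increments": [
    [0,0,0,0.5,0,0,0],
    [0,0,0,0,0,0,0]
  ]
}}

```text
time: 13.72
ee_pos: [0.4992, 0.3681, 0.1292]
tcp_rot: [-129.1, 90.0, -127.5]
wrist_force: [0.4, -0.4, -0.7]
opening: -0.0
```

Emit:
{"name": "carry_out", "arguments": {
  "increments": [
    [0,0,0,0.5,0,0,0],
    [0,0,0,0,0,0,0]
  ]
}}

```text
time: 13.98
ee_pos: [0.4992, 0.3681, 0.1286]
tcp_rot: [-140.6, 90.0, -139.0]
wrist_force: [0.4, 0.4, -0.3]
opening: 0.0001
```

Emit:
{"name": "carry_out", "arguments": {
  "increments": [
    [0,0,0,0.5,0,0,0],
    [0,0,0,0,0,0,0]
  ]
}}

```text
time: 14.22
ee_pos: [0.4992, 0.3681, 0.1282]
tcp_rot: [119.1, 90.0, 120.7]
wrist_force: [0.2, 0.0, 0.5]
opening: 0.0002
```

Emit:
{"name": "carry_out", "arguments": {
  "increments": [
    [0,0,0,0.3,0,0,0],
    [0,0,0,0,0,0,0]
  ]
}}

```text
time: 14.48
ee_pos: [0.4992, 0.3681, 0.1281]
tcp_rot: [33.1, 90.0, 34.7]
wrist_force: [-1.0, -0.6, 1.7]
opening: -0.0001
```

Emit:
{"name": "carry_out", "arguments": {
  "increments": [
    [0,0,0,0.3,0,0,0],
    [0,0,0,0,0,0,0]
  ]
}}

```text
time: 14.72
ee_pos: [0.4992, 0.3681, 0.1281]
tcp_rot: [30.1, 90.0, 31.7]
wrist_force: [-1.6, -1.9, 5.2]
opening: 0.0
```

Emit:
{"name": "carry_out", "arguments": {
  "increments": [
    [0,0,0,0,0,0,0],
    [0,0,0,0,0,0,0],
    [0,0,0,0,0,0,0]
  ]
}}

```text
time: 15.1
ee_pos: [0.4992, 0.3681, 0.1281]
tcp_rot: [31.4, 90.0, 33.1]
wrist_force: [-0.7, -1.5, 5.5]
opening: 0.0001
```

Emit:
{"name": "carry_out", "arguments": {
  "increments": [
    [0,0,0,-3,0,0,0],
    [0,0,0,-12,0,0,0],
    [0,0,0,0,-30,0,0],
    [0,0,0,0,-60,0,0],
    [0,0,0,0,-60,0,0],
    [0,0,0,0,-30,0,0],
    [0,0,0,8,0,0,0],
    [0,0,0,0,0,0,0],
    [0,0,0,0,0,0,0]
  ]
}}

```text
time: 16.23
ee_pos: [0.5043, 0.1891, 0.1346]
tcp_rot: [172.0, 90.0, 173.8]
wrist_force: [0.6, 0.9, 0.1]
opening: -0.0
```

```bash
python3 -c "
from h import *
p,R=st();print(R.T@(np.array([.5046,.1875,.1305])-p)*1000) 
snap('side','s5')
crop('pics/s5.png','pics/s5c.png',180,50,400,230,3.5)"
```

```text
16.23 [0.5043 0.1891 0.1346] F [0.58 0.89 0.1 ] M [ 0.    0.05 -0.02] op -0.0 x [-0.  0. -1.] zhead 1.72 q [ 20.6   2.6  -3.1  84.3   0.  108.8]
[ 4.0692994  -1.65014311  0.2587116 ]
```

View pics/s5c.png

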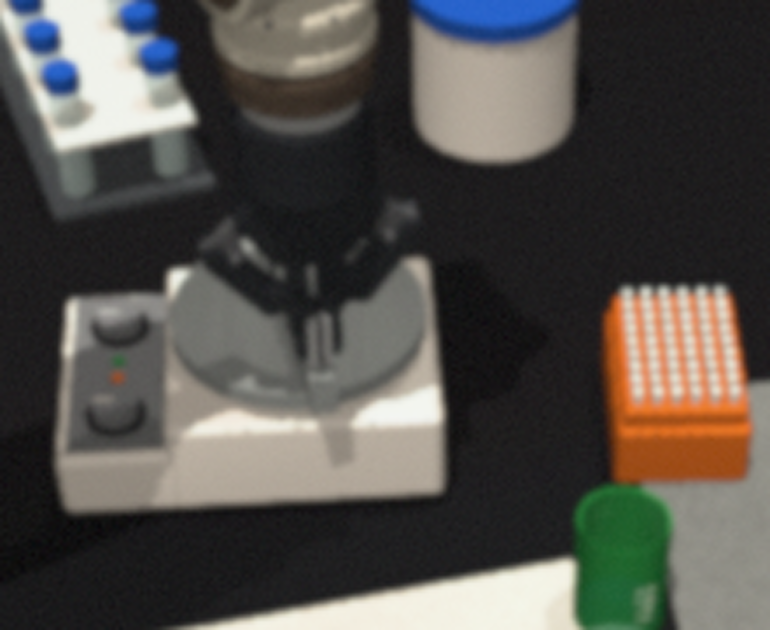

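The fingertips (crop (320,370)) stand over the bare end of the bar. Next I lower onto it.

Emit:
{"name": "carry_out", "arguments": {
  "increments": [
    [0,0,0,3,-1.6,0.2,0],
    [0,0,0,2,0,0,0],
    [0,0,0,0,0,0,0],
    [0,0,0,0,0,0,0]
  ]
}}

```text
time: 16.77
ee_pos: [0.5046, 0.1866, 0.1296]
tcp_rot: [171.8, 90.0, 173.4]
wrist_force: [-0.1, -0.8, 0.8]
opening: -0.0001
```

Emit:
{"name": "carry_out", "arguments": {
  "increments": [
    [0,0,0,0.5,0,0,0],
    [0,0,0,0,0,0,0]
  ]
}}

```text
time: 17.02
ee_pos: [0.5046, 0.1865, 0.1291]
tcp_rot: [-8.7, 90.0, -7.0]
wrist_force: [0.0, 0.3, -0.5]
opening: 0.0004
```

Emit:
{"name": "carry_out", "arguments": {
  "increments": [
    [0,0,0,0.4,0,0,0],
    [0,0,0,0,0,0,0]
  ]
}}

```text
time: 17.27
ee_pos: [0.5046, 0.1866, 0.1287]
tcp_rot: [-178.8, 90.0, -177.2]
wrist_force: [0.3, 1.1, -0.5]
opening: -0.0001
```

Emit:
{"name": "carry_out", "arguments": {
  "increments": [
    [0,0,0,0.3,0,0,0],
    [0,0,0,0,0,0,0]
  ]
}}

```text
time: 17.52
ee_pos: [0.5046, 0.1866, 0.1284]
tcp_rot: [-150.8, 90.0, -149.1]
wrist_force: [-0.1, -0.4, -0.2]
opening: 0.0001
```

Emit:
{"name": "carry_out", "arguments": {
  "increments": [
    [0,0,0,0.3,0,0,0],
    [0,0,0,0,0,0,0]
  ]
}}

```text
time: 17.77
ee_pos: [0.5046, 0.1866, 0.1281]
tcp_rot: [20.8, 90.0, 22.4]
wrist_force: [0.5, -0.2, -0.0]
opening: -0.0001
```

Emit:
{"name": "carry_out", "arguments": {
  "increments": [
    [0,0,0,0.3,0,0,0],
    [0,0,0,0,0,0,0]
  ]
}}

```text
time: 18.02
ee_pos: [0.5047, 0.1866, 0.1281]
tcp_rot: [15.0, 90.0, 16.6]
wrist_force: [-0.6, -0.9, 3.6]
opening: 0.0001
```

Emit:
{"name": "carry_out", "arguments": {
  "increments": [
    [0,0,0,0.2,0,0,0],
    [0,0,0,0,0,0,0]
  ]
}}

```text
time: 18.27
ee_pos: [0.5047, 0.1866, 0.1281]
tcp_rot: [13.8, 90.0, 15.5]
wrist_force: [-1.1, -1.2, 5.9]
opening: -0.0002
```

Neither end sinks: the force rises with z steady at 0.1281 at both. The left plate is flat. Next I re-grip the bar and take it back to the bench.

Emit:
{"name": "carry_out", "arguments": {
  "increments": [
    [0,0,0,0,0,0,0],
    [0,0,0,-3,0,0,0],
    [0,0,0,-20,0,0,0],
    [0,0,0,0,30,0,45],
    [0,0,0,0,40,0,45],
    [0,0,0,0,20,0,45],
    [0,0,0,0,0,0,45],
    [0,0,0,0,0,0,45]
  ]
}}

```text
time: 19.27
ee_pos: [0.502, 0.2759, 0.1504]
tcp_rot: [-126.6, 90.0, -125.0]
wrist_force: [0.2, 0.6, -0.2]
opening: 0.0384
```

```bash
python3 -c "
from h import *
p,R=st();print(R.T@(np.array([.502,.2772,.1056])-p)*1000) 
snap('side','s6')
crop('pics/s6.png','pics/s6c.png',180,50,400,230,3.5)"
```

```text
19.27 [0.502  0.2759 0.1504] F [ 0.24  0.56 -0.15] M [0.01 0.02 0.01] op 0.0384 x [-0. -0. -1.] zhead 1.64 q [ 28.8   7.2   3.6  86.4  -0.  117.2]
[4.48400748e+01 1.35902040e+00 4.14858708e-02]
```

View pics/s6c.png

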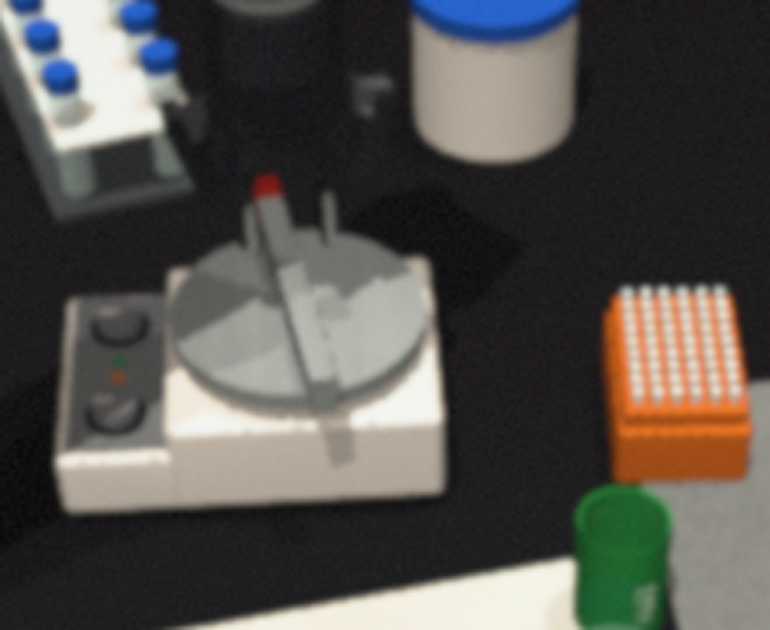

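Emit:
{"name": "carry_out", "arguments": {
  "increments": [
    [0,0,0,20,1.3,0,45],
    [0,0,0,18,0,0,45],
    [0,0,0,6.5,0,0,40],
    [0,0,0,0,0,0,30],
    [0,0,0,0,0,0,20],
    [0,0,0,0,0,0,10],
    [0,0,0,0,0,0,0],
    [0,0,0,0,0,0,0],
    [0,0,0,0,0,0,0],
    [0,0,0,0,0,0,0]
  ]
}}

```text
time: 20.58
ee_pos: [0.5022, 0.278, 0.1069]
tcp_rot: [23.9, 89.9, 25.5]
wrist_force: [-1.2, -1.2, 5.7]
opening: 0.0153
```

Emit:
{"name": "carry_out", "arguments": {
  "increments": [
    [0,0,0,-3,0,0,0],
    [0,0,0,-12,0,0,0],
    [0,0,0,-20,0,0,0],
    [0,0,0,-12,0,0,0],
    [0,0,0,0,0,0,0]
  ]
}}

```text
time: 21.2
ee_pos: [0.5025, 0.2781, 0.1541]
tcp_rot: [26.9, 89.9, 28.6]
wrist_force: [-0.2, -0.4, -4.0]
opening: 0.0156
```

```bash
python3 -c "
from h import *
p,R=st();print(R.T@(np.array([.4958,.0103,.15])-p)*1000)"
```

```text
21.2 [0.5025 0.2781 0.1541] F [-0.19 -0.41 -3.98] M [ 0.03 -0.   -0.02] op 0.0156 x [ 0.001  0.001 -1.   ] zhead 1.65 q [ 29.    7.3   4.1  86.7  -0.  117.3]
[   3.86292989 -267.50528418  -14.36908489]
```

Emit:
{"name": "carry_out", "arguments": {
  "increments": [
    [0,0,0,0,-15,-1,0],
    [0,0,0,0,-35,-2,0],
    [0,0,0,0,-47,-3,0],
    [0,0,0,0,-50,-3,0],
    [0,0,0,0,-50,-3,0],
    [0,0,0,0,-40,-2,0],
    [0,0,0,0,-20,0,0],
    [0,0,0,0,-10,0,0],
    [0,0,0,0,0,0,0],
    [0,0,0,0,0,0,0]
  ]
}}

```text
time: 22.45
ee_pos: [0.4956, 0.0111, 0.1529]
tcp_rot: [143.0, 90.0, 144.7]
wrist_force: [1.0, 0.6, -4.5]
opening: 0.0157
```

Emit:
{"name": "carry_out", "arguments": {
  "increments": [
    [0,0,0,25,0,0,0],
    [0,0,0,40,0,0,0],
    [0,0,0,40,0,0,0],
    [0,0,0,22,0,0,0],
    [0,0,0,10,0,0,0],
    [0,0,0,4,0,0,0],
    [0,0,0,0,0,0,0],
    [0,0,0,0,0,0,0]
  ]
}}

```text
time: 23.45
ee_pos: [0.4963, 0.0106, 0.013]
tcp_rot: [1.1, 89.9, 2.7]
wrist_force: [0.3, 0.1, -5.0]
opening: 0.0156
```

Emit:
{"name": "carry_out", "arguments": {
  "increments": [
    [0,0,0,1.5,0,0,0],
    [0,0,0,1.5,0,0,0],
    [0,0,0,1,0,0,0],
    [0,0,0,0.5,0,0,0],
    [0,0,0,0,0,0,0]
  ]
}}

```text
time: 24.08
ee_pos: [0.4957, 0.0105, 0.0075]
tcp_rot: [-171.9, 90.0, -170.2]
wrist_force: [0.3, 0.2, -5.1]
opening: 0.0152
```

Emit:
{"name": "carry_out", "arguments": {
  "increments": [
    [0,0,0,0.5,0,0,0],
    [0,0,0,0.5,0,0,0],
    [0,0,0,0,0,0,0]
  ]
}}

```text
time: 24.45
ee_pos: [0.4957, 0.0105, 0.0069]
tcp_rot: [-8.1, 90.0, -6.5]
wrist_force: [-2.9, 0.1, 0.4]
opening: 0.0155
```

Emit:
{"name": "carry_out", "arguments": {
  "increments": [
    [0,0,0,0.5,0,0,0],
    [0,0,0,0,0,0,0]
  ]
}}

```text
time: 24.7
ee_pos: [0.4957, 0.0105, 0.0069]
tcp_rot: [-3.9, 90.0, -2.2]
wrist_force: [-4.9, 0.0, 6.4]
opening: 0.0157
```

Emit:
{"name": "carry_out", "arguments": {
  "increments": [
    [0,0,0,-0.5,0,0,0],
    [0,0,0,0,0,0,0],
    [0,0,0,0,0,0,25],
    [0,0,0,0,0,0,35],
    [0,0,0,0,0,0,45],
    [0,0,0,0,0,0,45],
    [0,0,0,-10,0,0,45],
    [0,0,0,-40,0,0,45],
    [0,0,0,-60,0,0,45],
    [0,0,0,-40,0,0,45],
    [0,0,0,0,-20,40,93],
    [0,0,0,0,-20,60,93]
  ]
}}

```text
time: 26.2
ee_pos: [0.5974, -0.0267, 0.1594]
tcp_rot: [-3.7, 89.8, -2.0]
wrist_force: [0.8, 0.9, 1.2]
opening: 0.0732
```

```bash
python3 -c "
from h import *
p,R=st();print(R.T@(np.array([.6285,-.029,.11])-p)*1000)
snap('side','s7');snap('top','t7')
crop('pics/s7.png','pics/s7c.png',180,100,400,310,3.5)"
```

```text
26.2 [ 0.5974 -0.0267  0.1594] F [0.77 0.94 1.17] M [ 0.03 -0.06  0.05] op 0.0732 x [ 0.004 -0.    -1.   ] zhead 1.68 q [-2.6 10.5  8.2 87.5  0.  85.8]
[49.50546968 -3.1900291  30.85445225]
```

View pics/s7c.png

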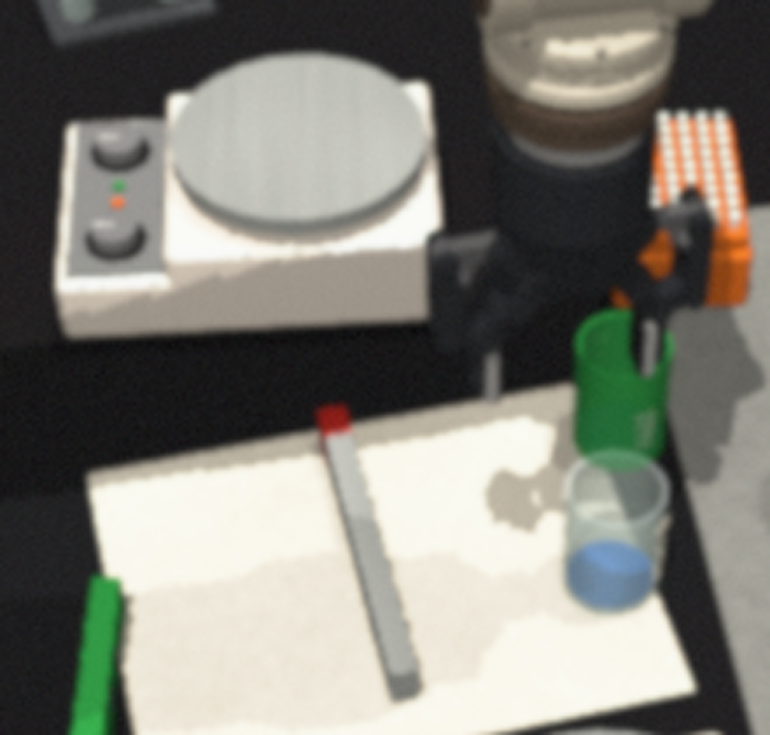

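Emit:
{"name": "carry_out", "arguments": {
  "increments": [
    [0,0,0,15,-3.2,20,93],
    [0,0,0,15,0,10.8,93],
    [0,0,0,0,0,0,93],
    [0,0,0,0,0,0,93]
  ]
}}

```text
time: 26.8
ee_pos: [0.6265, -0.0285, 0.1274]
tcp_rot: [-3.8, 90.0, -2.1]
wrist_force: [0.8, 0.1, 0.9]
opening: 0.0792
```

```bash
python3 -c "
from h import *
p,R=st();print(R.T@(np.array([.6285,-.029,.04])-p)*1000)
snap('side','s8');
crop('pics/s8.png','pics/s8c.png',270,160,420,300,4.5)"
```

```text
26.8 [ 0.6265 -0.0285  0.1274] F [0.78 0.09 0.87] M [0.03 0.02 0.03] op 0.0792 x [ 0. -0. -1.] zhead 1.66 q [-2.6 14.8  9.7 84.9  0.  85.7]
[87.39148731 -0.58729152  1.98159641]
```

View pics/s8c.png

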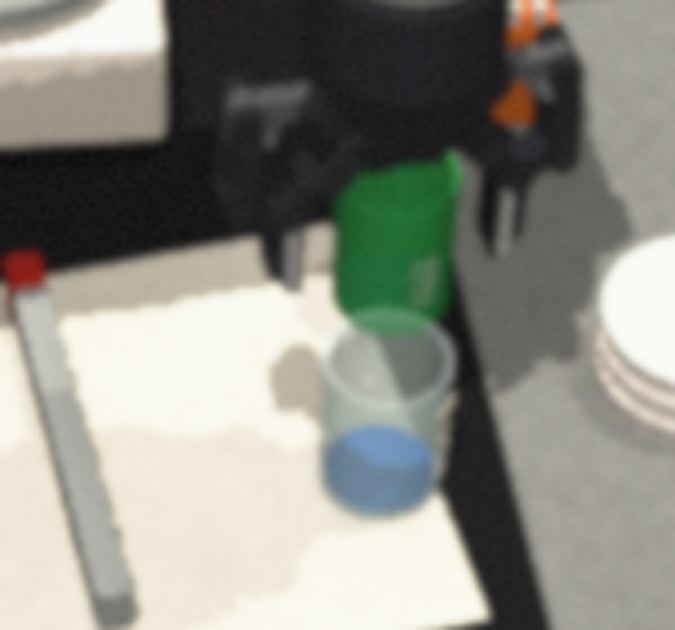

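Emit:
{"name": "carry_out", "arguments": {
  "increments": [
    [0,0,0,25,-0.5,2,93],
    [0,0,0,30,0,0,93],
    [0,0,0,25,0,0,93],
    [0,0,0,7,0,0,93],
    [0,0,0,0,0,0,85],
    [0,0,0,0,0,0,75],
    [0,0,0,0,0,0,68],
    [0,0,0,0,0,0,62],
    [0,0,0,0,0,0,55],
    [0,0,0,0,0,0,50],
    [0,0,0,0,0,0,50]
  ],
  "squeeze": 20
}}

```text
time: 28.22
ee_pos: [0.6295, -0.0291, 0.0408]
tcp_rot: [-5.2, 89.9, -3.6]
wrist_force: [-1.4, -0.2, 5.5]
opening: 0.0549
```

```bash
python3 -c "
from h import *
p,R=st()
snap('side','s9');
crop('pics/s9.png','pics/s9c.png',270,160,420,300,4.5)"
```

```text
28.23 [ 0.6295 -0.0291  0.0408] F [-1.39 -0.24  5.54] M [0.02 0.22 0.07] op 0.0549 x [ 0.002 -0.    -1.   ] zhead 1.65 q [-2.6 16.3  2.  75.6 -0.  85.7]
```

View pics/s9c.png

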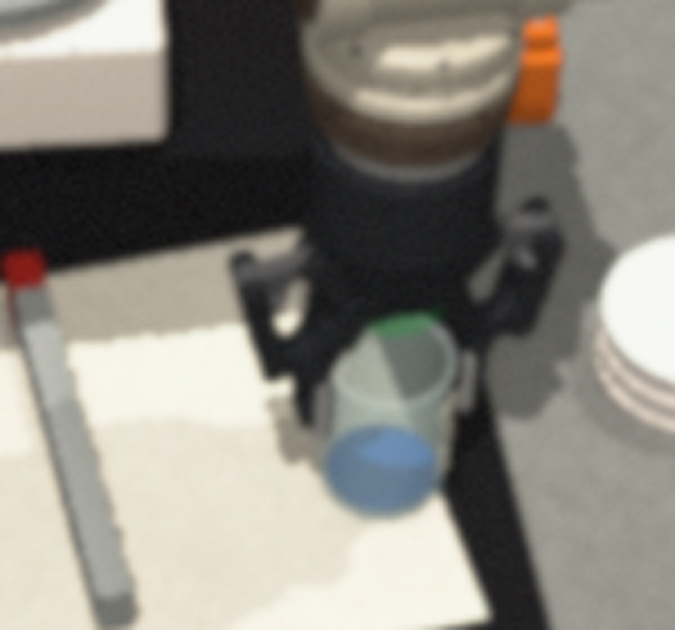

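Emit:
{"name": "carry_out", "arguments": {
  "increments": [
    [0,0,0,-3,0,0,50],
    [0,0,0,-15,0,0,50],
    [0,0,0,-40,0,0,50],
    [0,0,0,-50,0,0,50],
    [0,0,0,-40,0,0,50],
    [0,0,0,-12,0,0,50],
    [0,0,0,0,0,0,50]
  ]
}}

```text
time: 29.15
ee_pos: [0.6292, -0.0291, 0.2]
tcp_rot: [-2.2, 89.9, -0.6]
wrist_force: [-0.4, -0.5, -0.6]
opening: 0.0552
```

```bash
python3 -c "
from h import *
p,R=st();print(R.T@(np.array([.502,.2765,.2])-p)*1000)
snap('side','s10');
crop('pics/s10.png','pics/s10c.png',250,100,420,300,3.5)"
```

```text
29.15 [ 0.6292 -0.0291  0.2   ] F [-0.42 -0.49 -0.63] M [-0.02  0.02  0.03] op 0.0552 x [ 0.001 -0.    -1.   ] zhead 1.65 q [-2.6 15.7 18.9 93.1  0.  85.7]
[-8.81020219e-02  3.09118769e+02 -1.18357296e+02]
```

View pics/s10c.png

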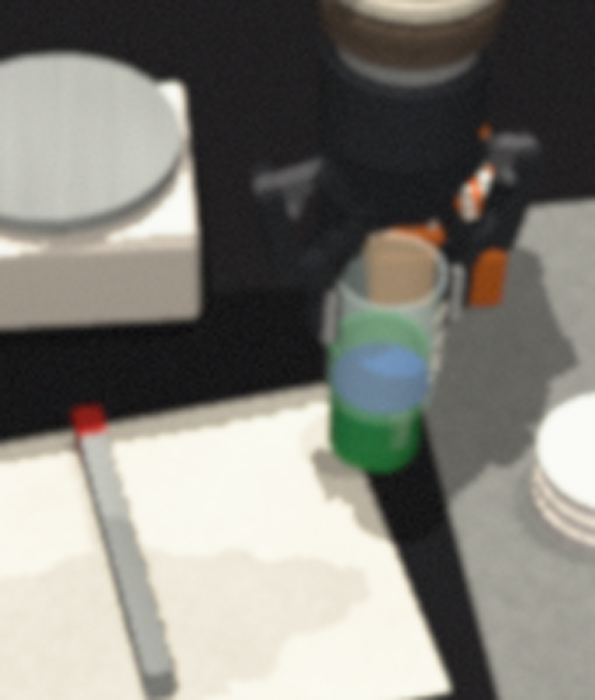

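The beaker is held upright at crop (385,330), clear of everything. I carry it to the left plate.

Emit:
{"name": "carry_out", "arguments": {
  "increments": [
    [0,0,0,0,15,-6,50],
    [0,0,0,0,35,-14,50],
    [0,0,0,0,48,-18,50],
    [0,0,0,0,50,-19,50],
    [0,0,0,0,50,-19,50],
    [0,0,0,0,50,-19,50],
    [0,0,0,0,36,-14,50],
    [0,0,0,0,18,-7,50],
    [0,0,0,0,7,-2.4,50],
    [0,0,0,0,0,0,50],
    [0,0,0,0,0,0,50]
  ]
}}

```text
time: 30.58
ee_pos: [0.5022, 0.2754, 0.1995]
tcp_rot: [-101.3, 90.0, -99.7]
wrist_force: [-0.1, -0.2, -1.3]
opening: 0.0554
```

```bash
python3 -c "
from h import *
p,R=st();print(R.T@(np.array([.502,.2765,.146])-p)*1000)"
```

```text
30.57 [0.5022 0.2754 0.1995] F [-0.12 -0.24 -1.34] M [-0.02 -0.05 -0.03] op 0.0554 x [-0. -0. -1.] zhead 1.58 q [ 28.7   7.6   9.4  91.8  -0.  117.2]
[53.47634746  1.09761685 -0.14381887]
```

Emit:
{"name": "carry_out", "arguments": {
  "increments": [
    [0,0,0,15,1,0,50],
    [0,0,0,20,0,0,50],
    [0,0,0,13,0,0,50],
    [0,0,0,5,0,0,50],
    [0,0,0,2,0,0,50],
    [0,0,0,0,0,0,50],
    [0,0,0,0,0,0,50]
  ]
}}

```text
time: 31.45
ee_pos: [0.5019, 0.2775, 0.1452]
tcp_rot: [26.2, 89.9, 27.9]
wrist_force: [-0.4, -1.1, -0.8]
opening: 0.0551
```

Emit:
{"name": "carry_out", "arguments": {
  "increments": [
    [0,0,0,1,0,0,50],
    [0,0,0,0.5,0,0,50],
    [0,0,0,0,0,0,50]
  ]
}}

```text
time: 31.82
ee_pos: [0.5017, 0.2774, 0.1431]
tcp_rot: [-87.0, 90.0, -85.3]
wrist_force: [-0.2, -0.2, -1.4]
opening: 0.0552
```

Emit:
{"name": "carry_out", "arguments": {
  "increments": [
    [0,0,0,0.5,0,0,50],
    [0,0,0,0.5,0,0,50],
    [0,0,0,0,0,0,50]
  ]
}}

```text
time: 32.2
ee_pos: [0.5017, 0.2774, 0.142]
tcp_rot: [142.6, 90.0, 144.3]
wrist_force: [-0.5, -0.4, -0.7]
opening: 0.0551
```

Emit:
{"name": "carry_out", "arguments": {
  "increments": [
    [0,0,0,0.5,0,0,50],
    [0,0,0,0,0,0,50]
  ]
}}

```text
time: 32.45
ee_pos: [0.5017, 0.2774, 0.1415]
tcp_rot: [-160.3, 90.0, -158.6]
wrist_force: [0.2, -0.6, -0.9]
opening: 0.0552
```

Emit:
{"name": "carry_out", "arguments": {
  "increments": [
    [0,0,0,0.4,0,0,50],
    [0,0,0,0,0,0,50]
  ]
}}

```text
time: 32.7
ee_pos: [0.5017, 0.2774, 0.1412]
tcp_rot: [57.0, 90.0, 58.6]
wrist_force: [0.3, 0.8, -0.1]
opening: 0.0548
```

Emit:
{"name": "carry_out", "arguments": {
  "increments": [
    [0,0,0,0.4,0,0,50],
    [0,0,0,0,0,0,50]
  ]
}}

```text
time: 32.95
ee_pos: [0.5017, 0.2774, 0.1408]
tcp_rot: [28.8, 90.0, 30.4]
wrist_force: [-0.4, -0.2, -0.7]
opening: 0.055
```

Emit:
{"name": "carry_out", "arguments": {
  "increments": [
    [0,0,0,0.4,0,0,50],
    [0,0,0,0,0,0,50]
  ]
}}

```text
time: 33.2
ee_pos: [0.5017, 0.2774, 0.1408]
tcp_rot: [26.8, 90.0, 28.5]
wrist_force: [-1.5, -1.0, 3.8]
opening: 0.0553
```

Contact at 0.1408 as expected; I ease off 0.3 mm, release and rise.

Emit:
{"name": "carry_out", "arguments": {
  "increments": [
    [0,0,0,-0.3,0,0,50],
    [0,0,0,0,0,0,66],
    [0,0,0,0,0,0,75],
    [0,0,0,0,0,0,85],
    [0,0,0,0,0,0,93],
    [0,0,0,0,0,0,93],
    [0,0,0,-10,0,0,93],
    [0,0,0,-35,0,0,93],
    [0,0,0,-50,0,0,93],
    [0,0,0,-40,0,0,93],
    [0,0,0,0,-40,-40,93],
    [0,0,0,0,-50,-40,93]
  ]
}}

```text
time: 34.7
ee_pos: [0.4248, 0.186, 0.2763]
tcp_rot: [13.5, 90.0, 15.2]
wrist_force: [-0.1, -0.1, 0.7]
opening: 0.0792
```

Emit:
{"name": "carry_out", "arguments": {
  "increments": [
    [0,0,0,0,-50,-30,93],
    [0,0,0,0,-50,-20,93],
    [0,0,0,0,-50,0,93],
    [0,0,0,0,0,0,93],
    [0,0,0,0,0,0,93],
    [0,0,0,0,0,0,93]
  ]
}}

```text
time: 35.45
ee_pos: [0.3797, 0.0359, 0.2758]
tcp_rot: [124.8, 90.0, 126.5]
wrist_force: [0.4, -0.6, 0.6]
opening: 0.0795
```

```bash
python3 -c "
from h import *
st()
snap('side','s11');snap('top','t11')"
```

```text
35.45 [0.3797 0.0359 0.2758] F [ 0.37 -0.64  0.6 ] M [ 0.03 -0.04 -0.04] op 0.0795 x [-0.  0. -1.] zhead 1.74 q [  5.4 -16.4  -4.6 101.9   0.   93.7]
```

View pics/s11.png

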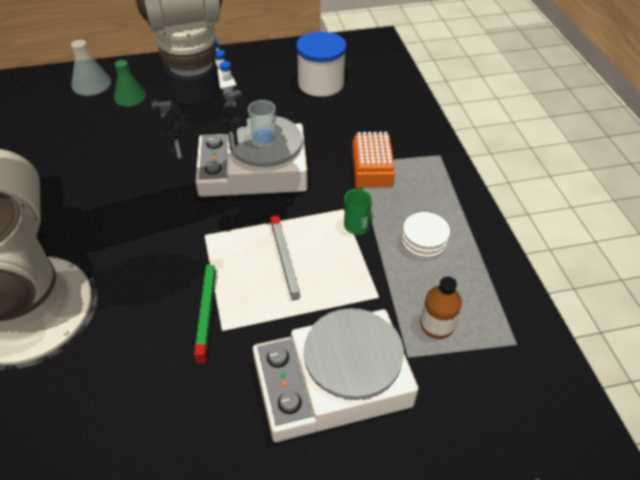

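View pics/t11.png

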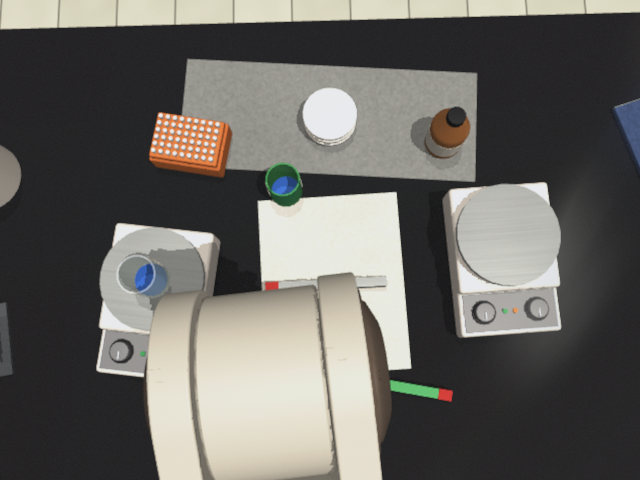

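```bash
python3 -c "
from h import *
print(at('top',138,274,.18)); print(proj('top',[.502,.2765,.18]),proj('top',[.502,.2765,.103]),proj('side',[.502,.2765,.18]))
crop('pics/t11.png','pics/t11c.png',90,220,230,350,5)"
```

```text
[0.50070776 0.27256899 0.18      ]
[[135.2297319  273.15312671]] [[151.19095542 278.7345109 ]] [[261.73770528 108.76022535]]
```

View pics/t11c.png

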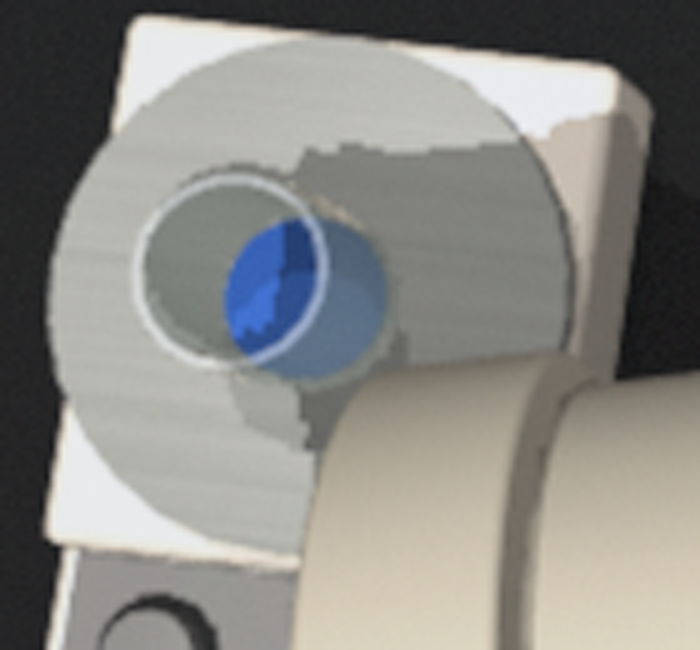

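```bash
python3 -c "
from workcell import job_done
print(job_done())"
```

```text
the job is handed in; nothing more can be done
None
```

The left hotplate's plate is flat, and the beaker now stands upright on the middle of it. I handed the job in at about 35.5 s of robot time.

- **Rock test:** I laid the steel straightedge on its edge across the left plate and let go of it. I then pressed with closed fingers, first on the red end (5.5 N) and then on the bare end (5.9 N). Both ends stayed at 128.1 mm and neither sank measurably. The bar had also touched down at the 100 mm height expected of a flat plate. I did not test the right plate; it is the bowed one because exactly one of the two is.
- **Putting back:** I set the straightedge back on the bench where it came from, standing on its edge. I then stood the beaker on the left plate. Contact came at the expected height, and the press was about 5 N.
- **Last checks:** In the final pictures the beaker's rim is within about 1–2 mm of the plate's middle. The bystanders and decoys look unmoved, except that the arm hides part of the top view. The arm is clear of everything.
- **Disagreement:** The second grip on the bar was about 1.7 mm higher than the first. I allowed for this when lowering it. No check failed.

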